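# Uncover and shut the red valve in the studio valve box

## Robot

A 7-joint arm with a two-finger parallel gripper is mounted at the origin on the work surface. World frame = base frame: x ahead of the robot, y to its left, z up, the work surface at z = 0. Lengths are in m, angles in rad, forces in N, time in s.
With the tool pointing down it reaches from about 0.425 to 0.925 m from the base axis. Payload 6.8 kg.
Tool frame: the origin (TCP) lies on the centre line of the jaws, within the pads' length; the fingertips stand 19 mm ahead of it and the grasp point (between the pads) is the TCP; z points along the fingers, y is the line along which they close (so a half turn about z gives the same grasp; the last joint's range is limited). The gripper opens to 85 mm and grips with 20 to 120 N. Pads are 22 mm wide; open, the fingers measure 114 mm over their backs; the gripper's body (76 mm by 85 mm) begins 54 mm behind the grasp point. The pads swing forward as they close: fully open they stand 13 mm farther back than shut.
Start: joints at [1.089, 0.477, 0.022, 1.555, -0.011, 1.109, -0.083], TCP at [0.246, -0.628, 0.25] pointing down, gripper open.
Joint ranges: [-2.96, 2.96], [-0.34, 2.1], [-1.41, 1.46], [0.24, 2.44], [-1.37, 4.51], [0.17, 1.92], [-2.96, 2.96]. Speed limits (rad/s): [2.39, 2.39, 3.14, 3.14, 3.14, 3.14, 3.14].

## Interface

Orientations are given as a rotation vector (axis times angle).
In Python, from bench import r gives the robot as it stands. The module is installed in compiled form; this text tells all that it offers.
- The arm moves only by the tool arm_command, never from a script. Its argument "rows" is a list of rows, each an object of numbers: "fingers": the opening, from -1 (shut) to 1 (fully open); "x", "y", "z": the shift along the tool's x, y, z in m; "ax", "ay", "az": the turn, a rotation vector about the tool's x, y, z in degrees. In form: [{"fingers": .., "x": .., "y": .., "z": .., "ax": .., "ay": .., "az": ..}, ...]. A call has 1 to 10 rows; each row shifts and turns the commanded pose from where the row before left it, along the tool's axes as they then stand; what a row does not reach is not made up. A row lasts 1/12 s, in which the tool goes at most 41.7 mm and 7.16 degrees, less where a joint would pass 70% of its speed; a pose out of reach is approached as far as the arm can. A call is refused whole if a number of a shift passes 0.0417 or a number of a turn 7.16, either way. A call with a gripper value outside its range is refused whole. The fingers move at their own pace and stop on an object; "grip_force" is the grip in N (left out, the last holds). Time passes only in rows, so rows that do not move let the fingers close. It gives the time, the measured TCP pose, the force, the opening and the grip force at its end, in the units of the state.
- r.get_obs(): the state, without advancing time (a new reading comes with each control period).
- r.grab_frame(name): name is "scene" or "top"; returns a dict with "frame" (384x512x3 uint8, red, green, blue), "depth" (384x512 float32, m along the optical axis (not along the pixel's ray), 0 where there is no reading), "K" (3x3 intrinsics, pixels), "world_from_camera" (4x4, takes a point from camera to world coordinates). Camera axes: x right, y down, z forward; pixel columns grow to the right and rows downward; lengths in m; the calibration is good to about 2 mm. A picture is of the moment at which its call begins.
- r.hand_in(): hands the job in; it is judged then, once.
The state is a dict: "clock": time; "joints": joint angles; "qvel": joint speeds; "tau": joint torques, N m; "tcp_pos": TCP position; "orientation": TCP orientation; "contact_force": force on the tool from outside, world axes, zero at the start; "moment": the same for the moment, N m; "grip_width": finger opening in m; "gripper_force": force on a finger pad.
Only numpy, scipy, OpenCV 4.12 (cv2) and the standard library are available. Lean on these libraries where they do the work, as an engineer would, in place of code of your own. Each camera call takes 0.05 s, during which the arm holds its last target. There are 200 camera calls.

## Task

In the grey valve box on the clay-studio table, push the loose metal cover right across to the other half of the box, sliding it along its guides without lifting it, so that the red valve handle is revealed. Then push the red handle round until it is fully shut, square across its pipe. Leave the blue handle as it is and do not disturb the clay, crockery and tools standing about.

Things in the scene. Friction and masses are not known exactly. Their poses are not given: they have to be found in the camera images.
- box: Fixed grey valve box, 206 (x) by 362 (y) by 80 mm high; origin at the centre of its underside, z up, its -x side towards the robot, yaw within 0.35 rad. Two open bays side by side along its y, centred at y = +83 and -83 mm, each 160 (x) by 152 mm (y) inside, floor 12 mm up, parted by a 14 mm wall. A brass pipe runs through both along the box's y.
- box_top (a point): Centre of the box's top, 80 mm above the table, on the level of the two long walls on which the cover slides along the box's y. Black guide lips 8 mm thick stand 10 mm higher all round: the channel inside them is 346 mm (y) by 190 mm (x).
- cover: Loose aluminium cover, about 0.5 kg, lying over the red handle's bay, square with the box. Plate 184 (x) by 164 (y) by 6 mm, with a raised block on its middle, 120 (x) by 104 mm (y), from 6 to 24 mm above the underside, too wide to grip: push on its upright side faces, 52 mm from the centre along y. Origin: centre of the underside, 80 mm above the table. Slides with a few newtons.
- red_valve: Fixed brass valve with the red handle, in either bay (at +83 or -83 mm along the box's y). Origin: centre of its bay's floor, 12 mm above the table; axes parallel to the box's. The pipe and valve body under the handle (axis at x = +20 mm) reach up to 45 mm above the table. The handle's upright pivot is at x = +20, y = -40 mm in this frame.
- red_handle (a joint): Angle of the red handle, 0 to 1.571 rad, about its upright pivot, anticlockwise seen from above. 0 = open: the handle lies along the pipe and points to the box's +y. 1.571 = fully shut at a stop: it points to the box's -x, across the pipe. Starts between 0 and 0.3. It stays where it is left; turning it takes about 2 N at 55 mm from the pivot.
- red_tip (a point): Middle of the free end of the red handle, 75 mm from the pivot and 64 mm above the table. The red sleeve is a level bar 16 mm wide and 16 mm high (56 to 72 mm above the table), reaching from 12 to 75 mm from the pivot. When open there are about 52 mm between the sleeve and the bay's far (+x) wall.
- blue_valve: The same valve with the blue handle, in the other bay, which starts uncovered; frame as for the red one.
- blue_handle (a joint): Angle of the blue handle, same sense as the red; starts open between 0 and 0.1 and must stay as it is.
- clay_block: Bystander: block of brown clay 100 x 80 x 70 mm, beyond the box's +y end; origin under its centre.
- mug: Bystander: white mug, 76 mm across, 85 mm high, beyond the box's -y end; origin under its centre.
- scraper: Bystander: spatula about 170 mm long, lying between the robot and the box.
- glaze_jar: Bystander: glaze jar, 60 mm across, 85 mm high, orange lid, behind the box (+x); origin under its centre.
- clay_hand: Bystander: clay model of a hand on a dark wooden board 110 mm square, 150 mm high in all, behind the box (+x); origin under the board's centre.
- brush: Bystander: brush about 170 mm long, lying to the right (-y).
- pine_board: Bystander: flat pine board 150 x 130 x 18 mm to the left (+y); origin under its centre.
Mind the look-alikes: they are no part of the job. There is more than one size of the cover; the job needs the larger.

How it is judged:
By the outcome, as a careful person would: the job done as asked, in the order asked, and still so for the second after the job is handed in, with the robot touching nothing.
It also fails if it takes over 58 s, if anything falls off the work surface, if the arm or the gripper's body presses on something with over 40 N, if the wrist force passes 120 N, or if a joint passes its speed limit or range.

## Working session

There is one attempt and no reset: what is moved stays moved. The work goes in short steps, Python scripts to look and compute and a tool call to move; the robot and the scene stay as the last step left them, time stands still between calls to the robot, and variables do not carry over. Pictures are saved under pics/ and viewed, at most 10 in all, crops included, and the job is handed in when it is done.

Besides the shell and the picture viewer there is one more tool, called after "Emit:" in YAML: its name, and indented under it one key for each argument. arm_command: Moves the arm, as the interface text tells. Its arguments: {"type":"object","properties":{"rows":{"type":"array"},"grip_force":{"type":"number"}},"required":["rows"]}

```bash
mkdir -p pics; python3 - <<'E'
from bench import r
import cv2,numpy as np
for n in("scene","top"):
    f=r.grab_frame(n); cv2.imwrite(f"pics/{n}0.png",cv2.resize(f["frame"][:,:,::-1],(800,600))); np.savez(f"pics/{n}0.npz",**f)
    print(f["K"],f["world_from_camera"])
print(r.get_obs())
E
```

```text
[[460.19566385   0.         252.70271215]
 [  0.         460.19566385 188.35114469]
 [  0.           0.           1.        ]] [[ 0.05330205  0.76841218 -0.63773162  1.50253058]
 [ 0.99845409 -0.03093284  0.04618005 -0.0615935 ]
 [ 0.01575847 -0.63920723 -0.76887306  1.17505564]
 [ 0.          0.          0.          1.        ]]
[[400.2040351    0.         255.96542735]
 [  0.         400.2040351  195.64937429]
 [  0.           0.           1.        ]] [[-0.01938296 -0.99219613  0.12317116  0.43371653]
 [-0.99977298  0.0203248   0.00639461  0.01702927]
 [-0.00884814 -0.12301925 -0.99236484  1.51234962]
 [ 0.          0.          0.          1.        ]]
{'clock': 0.1, 'joints': array([ 1.08889235,  0.47776408,  0.02231599,  1.55637084, -0.01150962,
        1.10926273, -0.08309163]), 'qvel': array([-0.00139581, -0.0029326 ,  0.00082684, -0.0030583 , -0.00200847,
       -0.00014687, -0.0003134 ]), 'tau': array([ 4.00024146e-03, -5.97759354e+01,  1.61338694e+00, -2.81956118e+01,
        1.27910654e-02,  5.01052142e-03, -1.26200712e-05]), 'tcp_pos': array([ 0.24630749, -0.62791441,  0.24938339]), 'orientation': array([-3.08526891e+00, -5.83528611e-01,  6.46919275e-04]), 'contact_force': array([-0.30665737, -0.46995069,  0.69044589]), 'moment': array([-0.01347069, -0.02340229, -0.04557075]), 'gripper_force': 0.0, 'grip_width': 0.08529887844072721}
```

View pics/top0.png

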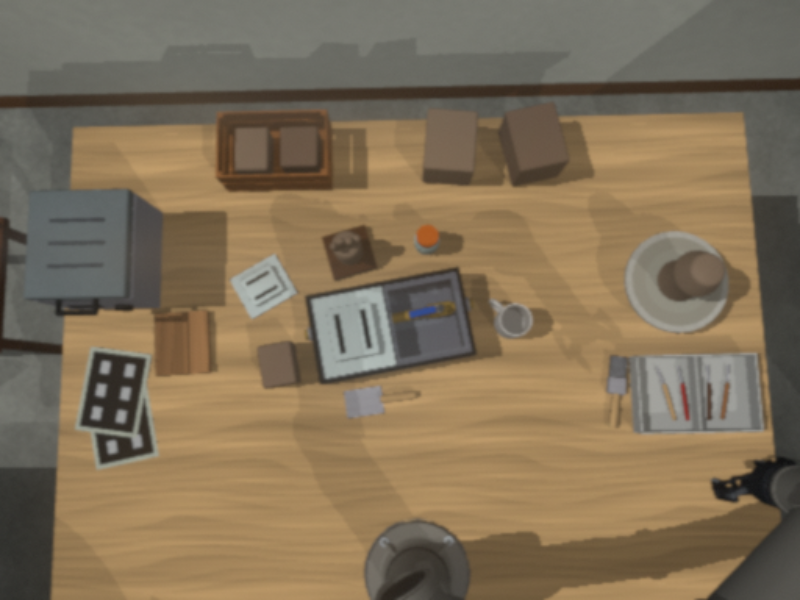

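View pics/scene0.png

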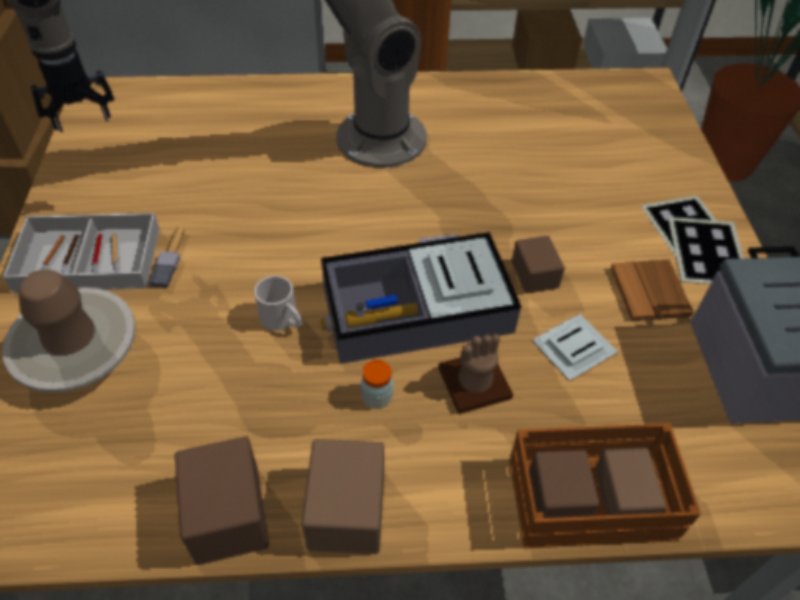

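The top view shows the cover over the +y (left) bay at about (350,330), and the blue handle in the right bay at (425,311). The rim corners are near (307,297), (458,269), (475,354) and (322,382). Next I'll enlarge a crop to refine these.

```bash
cat > h.py <<'E'
import numpy as np
def px2w(f,u,v,z):
    K=f["K"];T=f["world_from_camera"]
    d=T[:3,:3]@np.linalg.solve(K,[u,v,1.]);o=T[:3,3]
    return o+d*(z-o[2])/d[2]
E
python3 - <<'E'
import numpy as np,cv2
f=np.load("pics/top0.npz")["frame"][:,:,::-1]
c=f[165:250,190:310]
cv2.imwrite("pics/crop0.png",cv2.resize(c,None,fx=6.5,fy=6.5,interpolation=cv2.INTER_CUBIC))
E
```

```text
(no output)
```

View pics/crop0.png

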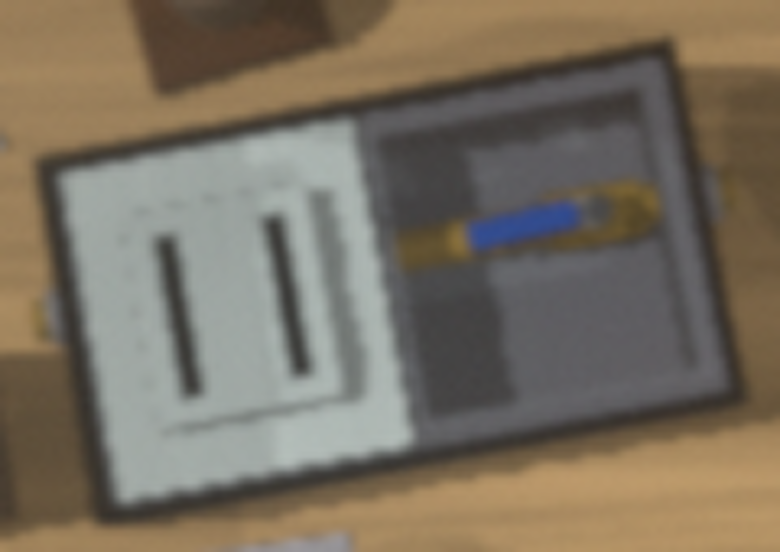

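The crop shows the rim's outer corners at about (40,158), (672,42), (745,398) and (103,520). The cover's free edge runs from (358,118) to (413,445), and the black slots on the cover are only marks.

```bash
python3 - <<'E'
import numpy as np
from h import px2w
f=np.load("pics/top0.npz")
P=lambda u,v,z:px2w(f,190-.5+(u+.5)/6.5,165-.5+(v+.5)/6.5,z)
c=np.array([P(*p,.09) for p in[(40,158),(672,42),(745,398),(103,520)]])
print(c.round(4)); m=c.mean(0); print("c",m)
d=(c[0]+c[3]-c[1]-c[2])/2; e=(c[0]+c[1]-c[2]-c[3])/2
print(np.linalg.norm(d),np.linalg.norm(e),np.arctan2(-d[0],d[1]),np.arctan2(e[1],e[0]))
yaw=np.arctan2(-d[0],d[1]);R=np.array([[np.cos(yaw),np.sin(yaw)],[-np.sin(yaw),np.cos(yaw)]])
loc=lambda u,v,z:(R@(P(u,v,z)-m)[:2]).round(4)
for q in[(358,118,.086),(413,445,.086),(62,178,.086),(115,505,.086),(585,213,.072),(470,238,.072)]:print(q,loc(*q))
# depth-based check: rim/cover pts
D=f["depth"];K=f["K"];T=f["world_from_camera"]
v,u=np.mgrid[0:384,0:512];X=np.stack([(u-K[0,2])/K[0,0]*D,(v-K[1,2])/K[1,1]*D,D],-1)@T[:3,:3].T+T[:3,3]
L=(X[...,:2]-m[:2])@R.T
b=(abs(L[...,0])<.14)&(abs(L[...,1])<.22)&(D>0)
s=b&(X[...,2]>.074)&(X[...,2]<.12)
import cv2
r=cv2.minAreaRect(X[s][:,:2].astype(np.float32)*1000);print("depth rim",r)
t=b&(X[...,2]>.098)&(X[...,2]<.12);print("block",t.sum(),cv2.minAreaRect(X[t][:,:2].astype(np.float32)*1000),L[t].min(0),L[t].max(0),np.median(X[t][:,2]))
E
```

```text
[[ 0.6392  0.2422  0.09  ]
 [ 0.6969 -0.1089  0.09  ]
 [ 0.4991 -0.1426  0.09  ]
 [ 0.4398  0.208   0.09  ]]
c [0.56874876 0.04966262 0.09      ]
0.3557171490829554 0.2014906247825912 0.1651977793901488 0.16907711959642288
(358, 118, 0.086) [0.0913 0.0015]
(413, 445, 0.086) [-0.0921  0.0045]
(62, 178, 0.086) [0.0885 0.1687]
(115, 505, 0.086) [-0.0942  0.1702]
(585, 213, 0.072) [ 0.0174 -0.1132]
(470, 238, 0.072) [ 0.0155 -0.0476]
depth rim ((569.1303100585938, 52.78208923339844), (206.86207580566406, 363.0553894042969), 9.62849235534668)
block 972 ((577.6758422851562, 120.15389251708984), (159.960205078125, 223.3749237060547), 10.384109497070312) [-0.05999808 -0.04232679] [0.10215884 0.17998562] 0.10419179395841449
```

Emit:
arm_command:
  rows:
    - {"fingers": -1, "az": 5.9}
    - {"fingers": -1, "az": 5.9}
    - {"fingers": -1, "x": 0.02, "y": -0.034}
    - {"fingers": -1, "x": 0.02, "y": -0.034}
    - {"fingers": -1, "x": 0.02, "y": -0.034}
    - {"fingers": -1, "x": 0.02, "y": -0.034}
    - {"fingers": -1, "x": 0.02, "y": -0.034}
    - {"fingers": -1, "x": 0.02, "y": -0.034}
    - {"fingers": -1, "x": 0.02, "y": -0.034}
    - {"fingers": -1, "x": 0.02, "y": -0.034}

```text
validation failed for argument at $.ro...
```

Emit:
arm_command:
  rows:
    - {"fingers": -1, "x": 0.02, "y": -0.034}
    - {"fingers": -1, "x": 0.02, "y": -0.034}
    - {"fingers": -1, "x": 0.02, "y": -0.034}
    - {"fingers": -1, "x": 0.02, "y": -0.034}
    - {"fingers": -1, "x": 0.02, "y": -0.034}
    - {"fingers": -1, "x": 0.02, "y": -0.034}
    - {"fingers": -1, "x": 0.02, "y": -0.034}
    - {"fingers": -1, "x": 0.02, "y": -0.034}
    - {"fingers": -1, "x": 0.02, "y": -0.034}
    - {"fingers": -1, "x": 0.02, "y": -0.034}

```text
validation failed for argument at $.ro...
```

```bash
cat >> h.py <<'E'
C=np.array([.569,.051]);YAW=.168
def where(r):
    from scipy.spatial.transform import Rotation as Ro
    o=r.get_obs();R=Ro.from_rotvec(o["orientation"]).as_matrix()
    c,s=np.cos(YAW),np.sin(YAW);d=o["tcp_pos"][:2]-C
    print("t",o["clock"],"local",(c*d[0]+s*d[1]).round(4),(-s*d[0]+c*d[1]).round(4),"z",o["tcp_pos"][2].round(4),"toolyaw",np.arctan2(R[1,0],R[0,0]).round(4),"tz",R[:,2].round(3),"F",o["contact_force"].round(1),"q7",o["joints"][6].round(2),o["grip_width"].round(4))
E
python3 -c "
from bench import r;import h;h.where(r)"
```

```text
Traceback (most recent call last):
  File "h.py", line 11, in where
    print("t",o["clock"],"local",(c*d[0]+s*d[1]).round(4),(-s*d[0]+c*d[1]).round(4),"z",o["tcp_pos"][2].round(4),"toolyaw",np.arctan2(R[1,0],R[0,0]).round(4),"tz",R[:,2].round(3),"F",o["contact_force"].round(1),"q7",o["joints"][6].round(2),o["grip_width"].round(4))
                                                                                                                                                                                                                                                ^^^^^^^^^^^^^^^^^^^^^
AttributeError: 'float' object has no attribute 'round'
```

The calls were refused, probably because every field has to be present in each row. I'll test that with one full row.

Emit:
arm_command:
  rows:
    - {"fingers": -1, "x": 0, "y": 0, "z": 0, "ax": 0, "ay": 0, "az": 5.9}

```text
clock: 0.18
tcp_pos: [0.2462, -0.6281, 0.2496]
orientation: [-3.112, -0.424, 0.0]
contact_force: [-0.4, 0.6, 0.8]
grip_width: 0.0751
gripper_force: 0.0
```

```bash
sed -i 's/o\["grip_width"\].round(4)/o["grip_width"]/' h.py
python3 -c "
from bench import r;import h;h.where(r)"
```

```text
t 0.1833 local -0.4318 -0.6155 z 0.2496 toolyaw 0.271 tz [-0.     0.001 -1.   ] F [-0.4  0.6  0.8] q7 -0.18 0.07513392911931512
```

Emit:
arm_command:
  rows:
    - {"fingers": -1, "x": 0, "y": 0, "z": 0, "ax": 0, "ay": 0, "az": 5.9}
    - {"fingers": -1, "x": 0.02, "y": -0.034, "z": 0, "ax": 0, "ay": 0, "az": 0}
    - {"fingers": -1, "x": 0.02, "y": -0.034, "z": 0, "ax": 0, "ay": 0, "az": 0}
    - {"fingers": -1, "x": 0.02, "y": -0.034, "z": 0, "ax": 0, "ay": 0, "az": 0}
    - {"fingers": -1, "x": 0.02, "y": -0.034, "z": 0, "ax": 0, "ay": 0, "az": 0}
    - {"fingers": -1, "x": 0.02, "y": -0.034, "z": 0, "ax": 0, "ay": 0, "az": 0}
    - {"fingers": -1, "x": 0.02, "y": -0.034, "z": 0, "ax": 0, "ay": 0, "az": 0}
    - {"fingers": -1, "x": 0.02, "y": -0.034, "z": 0, "ax": 0, "ay": 0, "az": 0}
    - {"fingers": -1, "x": 0.02, "y": -0.034, "z": 0, "ax": 0, "ay": 0, "az": 0}
    - {"fingers": -1, "x": 0.02, "y": -0.034, "z": 0, "ax": 0, "ay": 0, "az": 0}

```text
clock: 1.02
tcp_pos: [0.3729, -0.2947, 0.2502]
orientation: [-3.131, -0.263, 0.0]
contact_force: [1.1, 1.1, 0.1]
grip_width: -0.0
gripper_force: 0.0
```

Emit:
arm_command:
  rows:
    - {"fingers": -1, "x": 0.02, "y": -0.034, "z": 0, "ax": 0, "ay": 0, "az": 0}
    - {"fingers": -1, "x": 0.02, "y": -0.034, "z": 0, "ax": 0, "ay": 0, "az": 0}
    - {"fingers": -1, "x": 0.02, "y": -0.034, "z": 0, "ax": 0, "ay": 0, "az": 0}
    - {"fingers": -1, "x": 0.02, "y": -0.034, "z": 0, "ax": 0, "ay": 0, "az": 0}
    - {"fingers": -1, "x": 0.02, "y": -0.034, "z": 0, "ax": 0, "ay": 0, "az": 0}
    - {"fingers": -1, "x": 0.02, "y": -0.034, "z": 0, "ax": 0, "ay": 0, "az": 0}
    - {"fingers": -1, "x": 0.02, "y": -0.034, "z": 0, "ax": 0, "ay": 0, "az": 0}
    - {"fingers": -1, "x": 0.02, "y": -0.034, "z": 0, "ax": 0, "ay": 0, "az": 0}
    - {"fingers": -1, "x": 0.02, "y": -0.034, "z": 0, "ax": 0, "ay": 0, "az": 0}
    - {"fingers": -1, "x": 0, "y": 0, "z": 0, "ax": 0, "ay": 0, "az": 0}

```text
clock: 1.85
tcp_pos: [0.5009, 0.0438, 0.2507]
orientation: [-3.125, -0.279, -0.004]
contact_force: [0.7, 0.5, 1.3]
grip_width: -0.0
gripper_force: 0.0
```

```bash
python3 -c "
from bench import r;import h;h.where(r)"
```

```text
t 1.85 local -0.0684 0.0043 z 0.2507 toolyaw 0.1781 tz [ 0.002  0.005 -1.   ] F [0.7 0.5 1.3] q7 -1.69 -4.106284782348424e-05
```

Emit:
arm_command:
  rows:
    - {"fingers": -1, "x": 0.0137, "y": -0.0312, "z": 0, "ax": 0, "ay": 0, "az": 0.6}
    - {"fingers": -1, "x": 0.0137, "y": -0.0312, "z": 0, "ax": 0, "ay": 0, "az": 0}
    - {"fingers": -1, "x": 0.0137, "y": -0.0312, "z": 0, "ax": 0, "ay": 0, "az": 0}
    - {"fingers": -1, "x": 0.0137, "y": -0.0312, "z": 0, "ax": 0, "ay": 0, "az": 0}
    - {"fingers": -1, "x": 0.0137, "y": -0.0312, "z": 0, "ax": 0, "ay": 0, "az": 0}
    - {"fingers": -1, "x": 0, "y": 0, "z": 0.03, "ax": 0, "ay": 0, "az": 0}
    - {"fingers": -1, "x": 0, "y": 0, "z": 0.03, "ax": 0, "ay": 0, "az": 0}
    - {"fingers": -1, "x": 0, "y": 0, "z": 0.03, "ax": 0, "ay": 0, "az": 0}
    - {"fingers": -1, "x": 0, "y": 0, "z": 0.03, "ax": 0, "ay": 0, "az": 0}
    - {"fingers": -1, "x": 0, "y": 0, "z": 0, "ax": 0, "ay": 0, "az": 0}

```text
clock: 2.68
tcp_pos: [0.5383, 0.1978, 0.1245]
orientation: [3.128, 0.247, -0.016]
contact_force: [-1.1, -0.7, -0.4]
grip_width: 0.0002
gripper_force: 0.0
```

```bash
python3 -c "
from bench import r;import h,cv2,numpy as np;h.where(r)
f=r.grab_frame('scene');np.savez('pics/s1.npz',**f)
cv2.imwrite('pics/s1.png',cv2.resize(f['frame'][120:240,180:360,::-1],None,fx=4.4,fy=4.4,interpolation=2))"
```

```text
t 2.6833 local -0.0057 0.1498 z 0.1245 toolyaw 0.1577 tz [-0.01  -0.004 -1.   ] F [-1.1 -0.7 -0.4] q7 -2.1 0.00023360293190110142
```

View pics/s1.png

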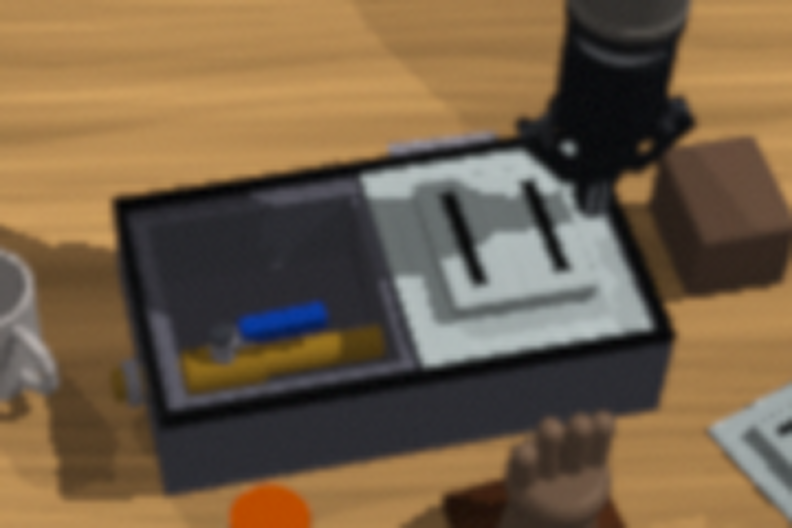

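The fingertips are at (595,212), beside the +y end of the cover's block. I'll back off 8 mm in y before going lower.

Emit:
arm_command:
  rows:
    - {"fingers": -1, "x": 0.004, "y": -0.008, "z": 0, "ax": 0, "ay": 0, "az": -0.5}
    - {"fingers": -1, "x": 0, "y": 0, "z": 0, "ax": 0, "ay": 0, "az": 0}
    - {"fingers": -1, "x": 0, "y": 0, "z": 0.006, "ax": 0, "ay": 0, "az": 0}
    - {"fingers": -1, "x": 0, "y": 0, "z": 0.006, "ax": 0, "ay": 0, "az": 0}
    - {"fingers": -1, "x": 0, "y": 0, "z": 0, "ax": 0, "ay": 0, "az": 0}
    - {"fingers": -1, "x": 0, "y": 0, "z": 0, "ax": 0, "ay": 0, "az": 0}

```text
clock: 3.23
tcp_pos: [0.5446, 0.2082, 0.1182]
orientation: [3.13, 0.26, -0.001]
contact_force: [-0.0, 0.0, 0.2]
grip_width: -0.0001
gripper_force: 0.0
```

```bash
python3 -c "
from bench import r;import h;h.where(r)"
```

```text
t 3.2333 local 0.0022 0.1591 z 0.1182 toolyaw 0.1658 tz [-0. -0. -1.] F [-0.   0.   0.2] q7 -2.11 -5.4662637451834935e-05
```

Emit:
arm_command:
  rows:
    - {"fingers": -1, "x": 0, "y": 0, "z": 0.004, "ax": 0, "ay": 0, "az": 0}
    - {"fingers": -1, "x": 0, "y": 0, "z": 0.003, "ax": 0, "ay": 0, "az": 0}
    - {"fingers": -1, "x": 0, "y": 0, "z": 0, "ax": 0, "ay": 0, "az": 0}
    - {"fingers": -1, "x": 0, "y": 0.005, "z": 0, "ax": 0, "ay": 0, "az": 0}
    - {"fingers": -1, "x": 0, "y": 0.005, "z": 0, "ax": 0, "ay": 0, "az": 0}
    - {"fingers": -1, "x": 0, "y": 0.005, "z": 0, "ax": 0, "ay": 0, "az": 0}
    - {"fingers": -1, "x": 0, "y": 0.005, "z": 0, "ax": 0, "ay": 0, "az": 0}
    - {"fingers": -1, "x": 0, "y": 0.005, "z": 0, "ax": 0, "ay": 0, "az": 0}

```text
clock: 3.9
tcp_pos: [0.5489, 0.1837, 0.1113]
orientation: [-3.13, -0.261, -0.0]
contact_force: [-0.2, 2.7, -0.9]
grip_width: 0.0001
gripper_force: 1.2
```

```bash
python3 -c "
from bench import r;import h;h.where(r)"
```

```text
t 3.9 local 0.0024 0.1342 z 0.1113 toolyaw 0.1661 tz [ 0.     0.001 -1.   ] F [-0.2  2.7 -0.9] q7 -2.07 5.8084017873576366e-05
```

Emit:
arm_command:
  rows:
    - {"fingers": -1, "x": 0, "y": 0.008, "z": 0, "ax": 0, "ay": 0, "az": 0}
    - {"fingers": -1, "x": 0, "y": 0.008, "z": 0, "ax": 0, "ay": 0, "az": 0}
    - {"fingers": -1, "x": 0, "y": 0.008, "z": 0, "ax": 0, "ay": 0, "az": 0}
    - {"fingers": -1, "x": 0, "y": 0.008, "z": 0, "ax": 0, "ay": 0, "az": 0}
    - {"fingers": -1, "x": 0, "y": 0.008, "z": 0, "ax": 0, "ay": 0, "az": 0}
    - {"fingers": -1, "x": 0, "y": 0.008, "z": 0, "ax": 0, "ay": 0, "az": 0}
    - {"fingers": -1, "x": 0, "y": 0.008, "z": 0, "ax": 0, "ay": 0, "az": 0}
    - {"fingers": -1, "x": 0, "y": 0.008, "z": 0, "ax": 0, "ay": 0, "az": 0}
    - {"fingers": -1, "x": 0, "y": 0.008, "z": 0, "ax": 0, "ay": 0, "az": 0}
    - {"fingers": -1, "x": 0, "y": 0.008, "z": 0, "ax": 0, "ay": 0, "az": 0}

```text
clock: 4.73
tcp_pos: [0.5622, 0.1043, 0.1113]
orientation: [-3.131, -0.261, -0.0]
contact_force: [0.1, 2.8, -1.3]
grip_width: 0.0002
gripper_force: 1.5
```

```bash
python3 -c "
from bench import r;import h;h.where(r)"
```

```text
t 4.7333 local 0.0022 0.0536 z 0.1113 toolyaw 0.1661 tz [ 0.  0. -1.] F [ 0.1  2.8 -1.3] q7 -1.93 0.0002433150200249909
```

Steady 2.8 N sliding force. I'll carry on, slower towards the end.

Emit:
arm_command:
  rows:
    - {"fingers": -1, "x": 0, "y": 0.008, "z": 0, "ax": 0, "ay": 0, "az": 0}
    - {"fingers": -1, "x": 0, "y": 0.008, "z": 0, "ax": 0, "ay": 0, "az": 0}
    - {"fingers": -1, "x": 0, "y": 0.008, "z": 0, "ax": 0, "ay": 0, "az": 0}
    - {"fingers": -1, "x": 0, "y": 0.008, "z": 0, "ax": 0, "ay": 0, "az": 0}
    - {"fingers": -1, "x": 0, "y": 0.008, "z": 0, "ax": 0, "ay": 0, "az": 0}
    - {"fingers": -1, "x": 0, "y": 0.008, "z": 0, "ax": 0, "ay": 0, "az": 0}
    - {"fingers": -1, "x": 0, "y": 0.008, "z": 0, "ax": 0, "ay": 0, "az": 0}
    - {"fingers": -1, "x": 0, "y": 0.006, "z": 0, "ax": 0, "ay": 0, "az": 0}
    - {"fingers": -1, "x": 0, "y": 0.004, "z": 0, "ax": 0, "ay": 0, "az": 0}
    - {"fingers": -1, "x": 0, "y": 0.003, "z": 0, "ax": 0, "ay": 0, "az": 0}

```text
clock: 5.57
tcp_pos: [0.5736, 0.0363, 0.1113]
orientation: [3.131, 0.26, -0.0]
contact_force: [-0.4, 3.2, -0.0]
grip_width: 0.0001
gripper_force: 1.6
```

Emit:
arm_command:
  rows:
    - {"fingers": -1, "x": 0, "y": 0.003, "z": 0, "ax": 0, "ay": 0, "az": 0}
    - {"fingers": -1, "x": 0, "y": 0.003, "z": 0, "ax": 0, "ay": 0, "az": 0}

```text
clock: 5.73
tcp_pos: [0.5745, 0.0312, 0.1113]
orientation: [-3.13, -0.262, 0.0]
contact_force: [0.3, 3.4, 0.6]
grip_width: 0.0
gripper_force: 1.6
```

```bash
python3 -c "
from bench import r;import h;h.where(r)"
```

```text
t 5.7333 local 0.0021 -0.0205 z 0.1113 toolyaw 0.1667 tz [-0.  0. -1.] F [0.3 3.4 0.6] q7 -1.79 1.3256919838469268e-05
```

Emit:
arm_command:
  rows:
    - {"fingers": -1, "x": 0, "y": 0.003, "z": 0, "ax": 0, "ay": 0, "az": 0}
    - {"fingers": -1, "x": 0, "y": 0.003, "z": 0, "ax": 0, "ay": 0, "az": 0}

```text
clock: 5.9
tcp_pos: [0.5749, 0.026, 0.1112]
orientation: [-3.129, -0.261, 0.002]
contact_force: [-4.7, 11.3, 2.5]
grip_width: 0.0002
gripper_force: 6.1
```

Emit:
arm_command:
  rows:
    - {"fingers": -1, "x": 0, "y": 0.002, "z": 0, "ax": 0, "ay": 0, "az": 0}
    - {"fingers": -1, "x": 0, "y": 0.002, "z": 0, "ax": 0, "ay": 0, "az": 0}

```text
clock: 6.07
tcp_pos: [0.5744, 0.0253, 0.1112]
orientation: [-3.126, -0.264, 0.004]
contact_force: [-7.4, 16.0, 3.5]
grip_width: 0.0001
gripper_force: 8.2
```

```bash
python3 -c "
from bench import r;import h,cv2,numpy as np;h.where(r)
f=r.grab_frame('scene');np.savez('pics/s2.npz',**f)
cv2.imwrite('pics/s2.png',cv2.resize(f['frame'][120:240,180:360,::-1],None,fx=4.4,fy=4.4,interpolation=2))"
```

```text
t 6.0667 local 0.0011 -0.0263 z 0.1112 toolyaw 0.1688 tz [-0.003  0.004 -1.   ] F [-7.4 16.   3.5] q7 -1.77 5.677214968641664e-05
```

View pics/s2.png

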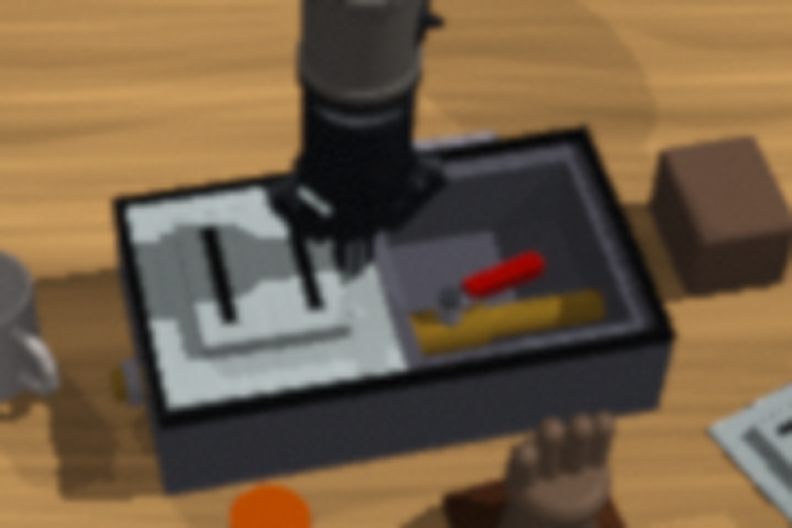

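The cover is hard against the -y end. The red handle is revealed, running from (465,285) to (540,262) in the crop and turned slightly from open. Next I back off, rise, and move over the gap on its +x side.

Emit:
arm_command:
  rows:
    - {"fingers": -1, "x": 0, "y": -0.008, "z": 0, "ax": 0, "ay": 0, "az": 0}
    - {"fingers": -1, "x": 0, "y": -0.006, "z": -0.02, "ax": 0, "ay": 0, "az": 0}
    - {"fingers": -1, "x": 0.01, "y": -0.02, "z": -0.02, "ax": 0, "ay": 0, "az": 0}
    - {"fingers": -1, "x": 0.015, "y": -0.03, "z": 0, "ax": 0, "ay": 0, "az": 0}
    - {"fingers": -1, "x": 0.015, "y": -0.03, "z": 0, "ax": 0, "ay": 0, "az": 0}
    - {"fingers": -1, "x": 0.012, "y": -0.03, "z": 0, "ax": 0, "ay": 0, "az": 0}
    - {"fingers": -1, "x": 0, "y": 0, "z": 0, "ax": 0, "ay": 0, "az": 0}
    - {"fingers": -1, "x": 0, "y": 0, "z": 0, "ax": 0, "ay": 0, "az": 0}

```text
clock: 6.78
tcp_pos: [0.6071, 0.1539, 0.1513]
orientation: [3.13, 0.266, 0.001]
contact_force: [-0.4, -0.9, -0.2]
grip_width: 0.0
gripper_force: 0.0
```

```bash
python3 -c "
from bench import r;import h,cv2,numpy as np;h.where(r)
f=r.grab_frame('scene');np.savez('pics/s3.npz',**f)
cv2.imwrite('pics/s3.png',cv2.resize(f['frame'][140:220,240:350,::-1],None,fx=7,fy=7,interpolation=2))"
```

```text
t 6.7833 local 0.0547 0.0951 z 0.1513 toolyaw 0.1695 tz [ 0. -0. -1.] F [-0.4 -0.9 -0.2] q7 -1.96 3.9723540574949955e-05
```

View pics/s3.png

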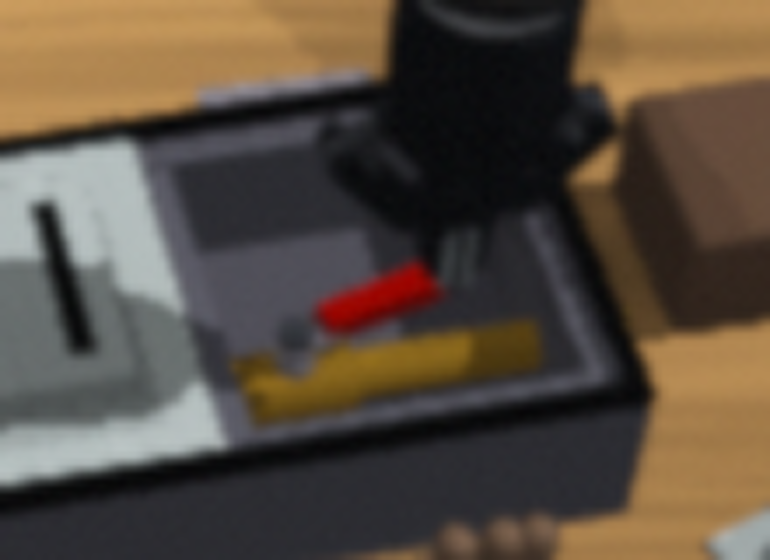

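The closed fingertips at (458,280) are over the gap on the +x side of the red handle, so I'll descend there.

Emit:
arm_command:
  rows:
    - {"fingers": -1, "x": 0, "y": 0, "z": 0.02, "ax": 0, "ay": 0, "az": 0}
    - {"fingers": -1, "x": 0, "y": 0, "z": 0.02, "ax": 0, "ay": 0, "az": 0}
    - {"fingers": -1, "x": 0, "y": 0, "z": 0.01, "ax": 0, "ay": 0, "az": 0}
    - {"fingers": -1, "x": 0, "y": 0, "z": 0.01, "ax": 0, "ay": 0, "az": 0}
    - {"fingers": -1, "x": 0, "y": 0, "z": 0.01, "ax": 0, "ay": 0, "az": 0}
    - {"fingers": -1, "x": 0, "y": 0, "z": 0.008, "ax": 0, "ay": 0, "az": 0}
    - {"fingers": -1, "x": 0, "y": 0, "z": 0, "ax": 0, "ay": 0, "az": 0}
    - {"fingers": -1, "x": 0, "y": 0, "z": 0, "ax": 0, "ay": 0, "az": 0}

```text
clock: 7.5
tcp_pos: [0.607, 0.1519, 0.0732]
orientation: [3.131, 0.26, -0.001]
contact_force: [-0.2, -0.7, 0.5]
grip_width: -0.0
gripper_force: 0.0
```

```bash
python3 - <<'E'
from bench import r;import h,numpy as np;h.where(r)
f=np.load('pics/s3.npz');c,s=np.cos(.168),np.sin(.168)
for u,v in((325,303),(420,265),(440,292),(333,333)):
    p=h.px2w(f,239.5+(u+.5)/7,139.5+(v+.5)/7,.072)[:2]-h.C;print((c*p[0]+s*p[1]).round(4),(-s*p[0]+c*p[1]).round(4))
# arc plan: non-rotating finger 22(x) by 26(y), contact r 50
P=np.array([.020,.043])
for a in np.arange(.1,1.5709,.1225):
    hw=.011*abs(np.cos(a))+.013*abs(np.sin(a))
    d=np.array([-np.sin(a),np.cos(a)]);n=np.array([np.cos(a),np.sin(a)])
    print(a.round(2),(P+.05*d+(.008+hw)*n).round(4))
E
```

```text
t 7.5 local 0.0543 0.0932 z 0.0732 toolyaw 0.166 tz [-0. -0. -1.] F [-0.2 -0.7  0.5] q7 -2.0 -1.4939026168432856e-05
0.0103 0.0589
-0.0027 0.1073
0.0148 0.1116
0.0281 0.0577
0.1 [0.0352 0.0948]
0.22 [0.03   0.0965]
0.34 [0.0245 0.0977]
0.47 [0.0186 0.0983]
0.59 [0.0124 0.0981]
0.71 [0.0061 0.0971]
0.84 [-0.0003  0.0951]
0.96 [-0.0065  0.0922]
1.08 [-0.0125  0.0883]
1.2 [-0.018   0.0835]
1.33 [-0.0228  0.0778]
1.45 [-0.0269  0.0712]
1.57 [-0.03   0.064]
```

Emit:
arm_command:
  rows:
    - {"fingers": -1, "x": -0.01, "y": -0.001, "z": 0, "ax": 0, "ay": 0, "az": 0}
    - {"fingers": -1, "x": -0.01, "y": -0.001, "z": 0, "ax": 0, "ay": 0, "az": 0}
    - {"fingers": -1, "x": -0.005, "y": -0.001, "z": 0, "ax": 0, "ay": 0, "az": 0}
    - {"fingers": -1, "x": -0.005, "y": -0.001, "z": 0, "ax": 0, "ay": 0, "az": 0}
    - {"fingers": -1, "x": -0.006, "y": -0.001, "z": 0, "ax": 0, "ay": 0, "az": 0}
    - {"fingers": -1, "x": -0.006, "y": 0, "z": 0, "ax": 0, "ay": 0, "az": 0}

```text
clock: 8.0
tcp_pos: [0.5652, 0.1504, 0.0741]
orientation: [-3.13, -0.261, -0.004]
contact_force: [2.7, 0.4, 0.8]
grip_width: 0.0002
gripper_force: 1.2
```

```bash
python3 -c "
from bench import r;import h;h.where(r)"
```

```text
t 8.0 local 0.0129 0.0987 z 0.0741 toolyaw 0.1662 tz [ 0.002  0.001 -1.   ] F [2.7 0.4 0.8] q7 -2.03 0.00020891631708181807
```

2.7 N against +x means the handle is being pushed. I'll follow the arc.

Emit:
arm_command:
  rows:
    - {"fingers": -1, "x": -0.006, "y": 0.001, "z": 0, "ax": 0, "ay": 0, "az": 0}
    - {"fingers": -1, "x": -0.006, "y": 0.002, "z": 0, "ax": 0, "ay": 0, "az": 0}
    - {"fingers": -1, "x": -0.006, "y": 0.003, "z": 0, "ax": 0, "ay": 0, "az": 0}
    - {"fingers": -1, "x": -0.006, "y": 0.004, "z": 0, "ax": 0, "ay": 0, "az": 0}
    - {"fingers": -1, "x": -0.006, "y": 0.005, "z": 0, "ax": 0, "ay": 0, "az": 0}
    - {"fingers": -1, "x": -0.005, "y": 0.006, "z": 0, "ax": 0, "ay": 0, "az": 0}
    - {"fingers": -1, "x": -0.004, "y": 0.006, "z": 0, "ax": 0, "ay": 0, "az": 0}

```text
clock: 8.58
tcp_pos: [0.5297, 0.1164, 0.0731]
orientation: [-3.131, -0.261, 0.001]
contact_force: [1.1, 2.2, 0.2]
grip_width: 0.0001
gripper_force: 1.2
```

```bash
python3 -c "
from bench import r;import h;h.where(r)"
```

```text
t 8.5833 local -0.0278 0.071 z 0.0731 toolyaw 0.1662 tz [-0.001 -0.    -1.   ] F [1.1 2.2 0.2] q7 -2.0 5.213735299873169e-05
```

Still on track. Final approach to the stop, in small steps.

Emit:
arm_command:
  rows:
    - {"fingers": -1, "x": -0.002, "y": 0.003, "z": 0, "ax": 0, "ay": 0, "az": 0}
    - {"fingers": -1, "x": -0.001, "y": 0.003, "z": 0, "ax": 0, "ay": 0, "az": 0}
    - {"fingers": -1, "x": 0, "y": 0.002, "z": 0, "ax": 0, "ay": 0, "az": 0}

```text
clock: 8.83
tcp_pos: [0.5281, 0.1087, 0.073]
orientation: [-3.13, -0.26, 0.003]
contact_force: [-3.1, 5.6, 1.5]
grip_width: -0.0002
gripper_force: 3.4
```

Emit:
arm_command:
  rows:
    - {"fingers": -1, "x": 0, "y": 0.002, "z": 0, "ax": 0, "ay": 0, "az": 0}
    - {"fingers": -1, "x": 0, "y": 0.002, "z": 0, "ax": 0, "ay": 0, "az": 0}

```text
clock: 9.0
tcp_pos: [0.5281, 0.1083, 0.0731]
orientation: [-3.126, -0.264, 0.003]
contact_force: [-4.6, 14.7, 0.0]
grip_width: -0.0004
gripper_force: 7.7
```

```bash
python3 -c "
from bench import r;import h;h.where(r)"
```

```text
t 9.0 local -0.0307 0.0634 z 0.0731 toolyaw 0.1686 tz [-0.002  0.004 -1.   ] F [-4.6 14.7  0. ] q7 -1.98 -0.00041471357612892656
```

The handle is at its stop, with force up to 14.7 N and no further motion. I'll retreat and check.

Emit:
arm_command:
  rows:
    - {"fingers": -1, "x": 0, "y": -0.006, "z": 0, "ax": 0, "ay": 0, "az": 0}
    - {"fingers": -1, "x": 0, "y": -0.012, "z": 0, "ax": 0, "ay": 0, "az": 0}
    - {"fingers": -1, "x": 0, "y": 0, "z": -0.03, "ax": 0, "ay": 0, "az": 0}
    - {"fingers": -1, "x": 0, "y": 0, "z": -0.04, "ax": 0, "ay": 0, "az": 0}
    - {"fingers": -1, "x": 0, "y": 0, "z": -0.04, "ax": 0, "ay": 0, "az": 0}
    - {"fingers": -1, "x": 0, "y": 0, "z": -0.04, "ax": 0, "ay": 0, "az": 0}
    - {"fingers": -1, "x": 0, "y": -0.04, "z": 0, "ax": 0, "ay": 0, "az": 0}
    - {"fingers": -1, "x": 0, "y": -0.04, "z": 0, "ax": 0, "ay": 0, "az": 0}
    - {"fingers": -1, "x": 0, "y": -0.04, "z": 0, "ax": 0, "ay": 0, "az": 0}
    - {"fingers": -1, "x": 0, "y": 0, "z": 0, "ax": 0, "ay": 0, "az": 0}

```text
clock: 9.83
tcp_pos: [0.5037, 0.2502, 0.2242]
orientation: [-3.124, -0.277, -0.001]
contact_force: [-1.0, 1.5, 0.6]
grip_width: 0.0001
gripper_force: 0.0
```

```bash
python3 -c "
from bench import r;import h,cv2,numpy as np;h.where(r)
f=r.grab_frame('scene')
cv2.imwrite('pics/s4.png',cv2.resize(f['frame'][110:270,150:400,::-1],None,fx=3.2,fy=3.2,interpolation=2))"
```

```text
t 9.8333 local -0.0311 0.2073 z 0.2242 toolyaw 0.1768 tz [-0.     0.005 -1.   ] F [-1.   1.5  0.6] q7 -2.14 0.0001345507218766534
```

View pics/s4.png

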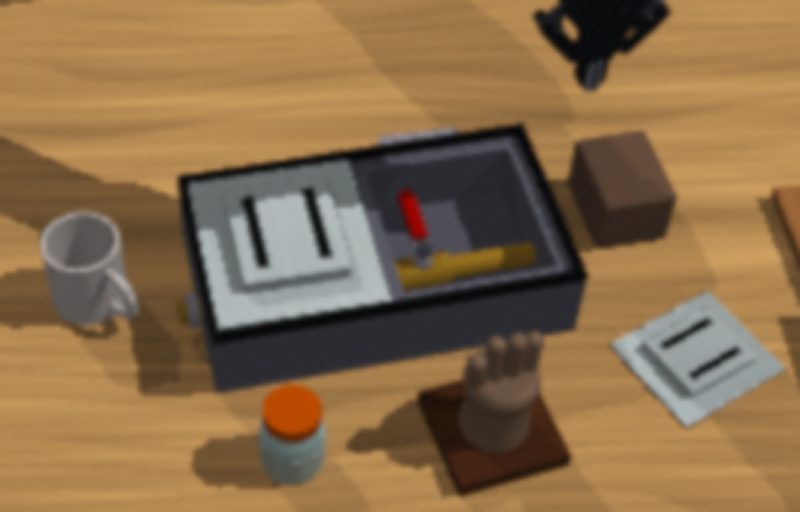

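The cover lies flat and fully across in the -y half. The red handle, from (425,250) to (407,195), is square across the pipe. The clay, mug, jar, clay hand and small cover look untouched, and the arm is clear of everything.

```bash
python3 -c "
from bench import r;print(r.hand_in())"
```

```text
the job is handed in; nothing more can be done
None
```

The job is handed in: the cover is pushed fully across to the other half of the box, and the red handle is against its stop, square across the pipe. It took about 10 s; the blue handle wasn't touched (it's now under the cover), and nothing else in view looked disturbed.

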